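Switch on the guarded orange rocker with the stylus

TASK

Take the yellow test stylus from its rest and with it switch on the orange rocker in the row of five on the stimulator's sloping panel: push the rocker's raised lower end in gently until it clicks over and stays down. Then lay the stylus back in both notches of its rest, pointing the same way as before. Touch the console only with the stylus, leave the four white rockers as they are set, and do not disturb the other things on the bench.

Things in the scene. Friction and masses are not known exactly. Their poses are not given: they have to be found in the camera images.
- stylus: Yellow test stylus, 70 g, lying level in its rest, tip away from the robot. Origin: centre of the handle's underside; x runs to the tip. Handle: square bar 14 x 14 mm, 120 mm long (x -60 to +60, z 0 to 14 mm). On the same centre line an 8 mm rod with an 11 mm black ball at its end, clamped in the handle's nose: the ball's end stands 45 to 76 mm beyond the handle, each time different. See or feel where it is.
- stylus_grip (a point): Centre of the stylus's handle: mid-length, on the centre line, 7 mm above stylus.
- stylus_nose (a point): Front end of the handle on the centre line, 60 mm ahead (x) of stylus_grip, where the rod comes out.
- rest: Dark steel stylus rest, fixed. Origin: centre of its underside; x along the stylus. Base 130 x 60 x 8 mm; two saddles 8 mm thick at x = -45 and +45 mm, 36 mm wide and 58 mm high, with notches 17 mm wide at the floor (44 mm up) flaring to 31 mm. Fingers take the handle in the 82 mm gap between. Stylus home: stylus_grip 51 mm up, on the centre line, near x = 0; stylus_nose near x = +60 mm.
- console: Beige muscle stimulator, fixed, 200 deep (x) x 250 wide (y) x 125 mm high. Origin: centre of its underside; its front, -x, faces the robot. The front is upright for 35 mm, then a dark panel slopes up and back at 42 degrees from level, from x -100, z 35 to x 0, z 125 mm; outward normal (-0.669, 0, 0.743). Five rockers in a row along y, 24 mm pitch, centred on y = 0; the orange one's place varies.
- upper_rail (a point): Middle of the upper guard rail, a fixed steel bar of 10 mm diameter, 170 mm long, along the console's y above the rockers, 45 mm off the panel on two legs at its ends (console x = -47, z = 144 mm).
- lower_rail (a point): Middle of the lower guard rail, a like bar along the console's y in front of the rockers, 60 mm off the panel (console x = -126, z = 92 mm). The stylus gets to the rockers' lower ends only over this rail and under the upper one: dipping by 40 degrees or more below level, best 45 to 50, when it is about square to the panel.
- rocker_orange (a joint): Orange rocker, 34 mm up the slope x 14.5 mm wide; turns about the row's line (console y): off 0, on 0.40 rad. A snap switch: some 6 to 8 N square to the panel at press_orange starts it, resistance falls off, past 0.20 it jumps to its stop and stays; the pressed point travels 5 mm. Starts off, lower end raised.
- press_orange (a point): Point on the orange rocker's face at the middle of its lower half (12.5 mm down the slope from the pivot), where to push it on. It moves with the rocker.
- rocker_white1 (a joint): A white rocker like the orange one, same values and size; starts and must stay on (about 0.40).
- rocker_white2 (a joint): A white rocker like the orange one, same values and size; starts and must stay off (about 0).
- rocker_white3 (a joint): A white rocker like the orange one, same values and size; starts and must stay on (about 0.40).
- rocker_white4 (a joint): A white rocker like the orange one, same values and size; starts and must stay off (about 0).
- press_white1 (a point): Middle of the lower half of that white rocker's face, as press_orange.
- press_white2 (a point): Middle of the lower half of that white rocker's face, as press_orange.
- press_white3 (a point): Middle of the lower half of that white rocker's face, as press_orange.
- press_white4 (a point): Middle of the lower half of that white rocker's face, as press_orange.
- bowl: Bystander, to be left where it is: round open stainless bowl, 116 mm across, 45 mm high, standing on the bench. Origin: centre of its underside.
- reflex_hammer: Bystander, to be left where it is: reflex hammer lying flat, 190 mm long, brown-red rubber head 62 mm wide. Origin: centre of its underside.
- tuning_fork: Bystander, to be left where it is: aluminium tuning fork lying flat, 150 mm long, 8 mm thick. Origin: centre of its underside.
- electrode: Bystander, to be left where it is: flat black rubber electrode, 85 x 60 x 5 mm, lying on the bench. Origin: centre of its underside.
- forceps: Bystander, to be left where it is: steel forceps, 125 mm long, lying on the console's flat top. Origin: centre of its underside.
There are look-alikes about, which are no part of the job. Leave any green or pink look-alike of the rest alone.

How it is judged:
On the way, in this order (a step that is already met when the one before it is completed fails the run):
1. the stylus is lifted clear of its rest (z of stylus_grip in the frame of rest above 0.075 m), for 0.1 s.
2. the orange rocker has clicked over (value of joint rocker_orange above 0.34 rad), for 0.2 s.
At the end, for the whole second after the job is handed in: Orange rocker on (above 0.34); white ones as set (on above 0.34, off below 0.06); stylus at rest in both notches, stylus_grip within 15 mm along and 5 mm across of the rest's middle and 47 to 55 mm high, tip the same way as before, level within about 4 degrees (value of joint each of rocker_orange, rocker_white1, rocker_white3 above 0.34 rad and value of joint each of rocker_white2, rocker_white4 below 0.06 rad and x of stylus_grip in the frame of rest between -0.015 and 0.015 m and y of stylus_grip in the frame of rest between -0.005 and 0.005 m and z of stylus_grip in the frame of rest between 0.047 and 0.055 m and x of stylus_nose in the frame of rest above 0.04 m and z of stylus_nose in the frame of rest between 0.047 and 0.055 m and linear speed of stylus below 0.02 m/s); the robot touches nothing.
It fails at once if the gripper or arm touches the console or a rocker (contact force between any of the fingers, the arm and console above 0.5 N or contact force between any of the fingers, the arm and rocker_orange above 0.5 N or contact force between any of the fingers, the arm and rocker_white1 above 0.5 N or contact force between any of the fingers, the arm and rocker_white2 above 0.5 N or contact force between any of the fingers, the arm and rocker_white3 above 0.5 N or contact force between any of the fingers, the arm and rocker_white4 above 0.5 N).
It fails at once if the stylus pushes on the orange rocker or the console with more than 20 N (contact force between stylus and console above 20 N or contact force between stylus and rocker_orange above 20 N).
It fails at once if a white rocker is switched (value of joint any of rocker_white1, rocker_white3 below 0.2 rad or value of joint any of rocker_white2, rocker_white4 above 0.2 rad).
It fails at once if a bystander is moved by more than 30 mm (distance of any of bowl, reflex_hammer, tuning_fork, electrode, forceps from where it was at the start of the episode above 0.03 m).
It also fails if it takes over 58 s, if anything falls off the work surface, if the arm or the gripper's body presses on something with over 40 N, if the wrist force passes 120 N, or if a joint passes its speed limit or range.

ROBOT

A 6-joint arm with a two-finger parallel gripper is mounted at the origin on the work surface. World frame = base frame: x ahead of the robot, y to its left, z up, the work surface at z = 0. Lengths are in m, angles in rad, forces in N, time in s.
With the tool pointing down it reaches from about 0.35 to 0.775 m from the base axis. Payload 5.5 kg.
Tool frame: the origin (TCP) lies at the very end of the fingers, on their centre line; the grasp point (between the pads) lies 19 mm behind it; x points along the fingers, y is the direction in which the jaws open and shut, and the axes are right-handed (so a half turn about x gives the same grasp; the last joint's range is limited). The gripper opens to 85 mm and grips with 20 to 120 N. Pads are 22 mm wide; open, the fingers measure 114 mm over their backs; the gripper's body (76 mm by 85 mm) begins 54 mm behind the grasp point. The pads swing forward as they close: fully open they stand 13 mm farther back than shut.
Start: joints at [1.15, 0.313, 0.046, 1.304, 0, 1.431], TCP at [0.159, 0.553, 0.231] pointing down, gripper open.
Joint ranges: [-2.76, 2.76], [-0.86, 1.69], [-1.03, 1.26], [-2.2, 2.34], [-1.47, 1.5], [-3.14, 3.14]. Speed limits (rad/s): [2.57, 2.57, 3.14, 3.14, 3.14, 3.14].

INTERFACE

Orientations are given as a unit quaternion [w, x, y, z].
In Python, from workcell import readout, cams, env, finder gives the robot as it stands.
- The arm moves only by the tool drive_tool, never from a script. Its argument "moves" is a list that holds one entry, the list of rows, each a list of 7 numbers: the shift along the tool's x, y, z in m, then the turn, a rotation vector about the tool's x, y, z in rad, then the closure in counts, from 0 (fully open) to 255 (shut). A call has exactly 5 rows; each row is the pose to reach, as a shift and turn from the pose measured when the call began, along the tool's axes at that moment; what a row does not reach only later rows make up. A row lasts 1/8 s, in which the tool goes at most 62.5 mm and 10.7 degrees, less where a joint would pass 70% of its speed; a pose out of reach is approached as far as the arm can. A call with a gripper value outside its range is refused whole. The fingers move at their own pace and stop on an object; "squeeze" is the grip in N (left out, the last holds). Time passes only in rows, so rows that repeat a pose let the fingers close, or fill a call up. It gives the time, the measured TCP pose, the force and the opening at its end, in the units of the state.
- readout.get_state(): the state, without advancing time (a new reading comes with each control period).
- cams.read_camera(name): name is "scene" or "top" or "wrist"; returns the picture (480x640x3 uint8, blue, green, red); there is no depth.
- cams.camera_params(name): a dict with "mtx" (3x3 intrinsics, pixels), "R" (3x3) and "t" (3): a world point X has camera coordinates R X + t; the wrist camera has in their place "mount" (4x4, takes a point from camera to tool coordinates, whose origin is the TCP and whose axes are the tool frame's). Camera axes: x right, y down, z forward; pixel columns grow to the right and rows downward; lengths in m; the calibration is good to about 2 mm. The wrist camera is an equidistant fisheye: a pixel r from the principal point sees the ray r / f radians off the axis. A picture is of the moment at which its call begins: read the wrist's pose just before it. camera_params takes no time and is no camera call.
- env.hand_in(): hands the job in, once; it reports no verdict.
Trained networks look in the newest picture that a camera, given by its name, has taken for a name from the list of things; names that differ only in an ending like _2 or _b are one class to them, and where a whole thing is asked for, a point or a joint stands for the part that bears it (a point fixed in the world has none). Each returns a list of dicts, best first, with "conf" (0 to 1); they miss things now and then, are a little off and sometimes report something else, mostly with a low value. They report only what shows in the picture. A call takes as long as a camera call. They do not tell look-alikes from the thing itself.
- finder.regions_of(camera, name): "pixels" (480x640 bool, what is visible of it) and "point" ([column, row] in pixels, amid what is visible of it).
The state is a dict: "clock": time; "joint_pos": joint angles; "qvel": joint speeds; "tau": joint torques, N m; "tcp_pos": TCP position; "orientation": TCP orientation; "wrist_force": force on the tool from outside, world axes, zero at the start; "ft_torque": the same for the moment, N m; "finger_gap": finger opening in m.
Only numpy, scipy, OpenCV 4.12 (cv2) and the standard library are available. Lean on these libraries where they do the work, as an engineer would, in place of code of your own. Each camera call takes 0.05 s, during which the arm holds its last target.

## Working session

There is one attempt and no reset: what is moved stays moved. The work goes in short steps, Python scripts to look and compute and a tool call to move; the robot and the scene stay as the last step left them, time stands still between calls to the robot, and variables do not carry over. Pictures are saved under pics/ and viewed, and the job is handed in when it is done.

Besides the shell and the picture viewer there is one more tool, called by a JSON object that holds its "name" and its "arguments". drive_tool: Moves the arm, as the interface text tells. Its arguments: {"type":"object","properties":{"moves":{"type":"array"},"squeeze":{"type":"number"}},"required":["moves"]}

```bash
ls; mkdir -p pics; python3 - <<'E'
from workcell import readout, cams, env, finder
import cv2, numpy as np
np.set_printoptions(precision=4,suppress=True)
print(readout.get_state())
for c in ["scene","top","wrist"]:
    im=cams.read_camera(c); cv2.imwrite(f"pics/{c}0.png",im)
    print(c,cams.camera_params(c))
    for n in (["stylus","rest","console","rocker_orange","bowl"] if c!="wrist" else []):
        for r in finder.regions_of(c,n): print(c,n,round(r["conf"],2),r["point"],r["pixels"].sum())
print(readout.get_state()["clock"])
E
```

```text
pics
{'clock': 0.0, 'joint_pos': array([ 1.1504,  0.314 ,  0.045 ,  1.3035, -0.    ,  1.4312]), 'qvel': array([ 0.0012, -0.0001, -0.0002,  0.0016, -0.0011,  0.0004]), 'tau': array([  0.0018, -48.062 ,  29.8536,   0.0193,  -0.0002,  -0.    ]), 'tcp_pos': array([0.1592, 0.552 , 0.2304]), 'orientation': array([ 0.7   ,  0.0984,  0.7003, -0.0995]), 'wrist_force': array([-0.6412,  0.2896, -0.1949]), 'ft_torque': array([-0.0208,  0.074 , -0.007 ]), 'finger_gap': 0.08554881799775343}
scene {'mtx': array([[537.1039,   0.    , 328.6783],
       [  0.    , 537.1039, 232.6567],
       [  0.    ,   0.    ,   1.    ]]), 'R': array([[-0.4344,  0.9007, -0.0025],
       [ 0.4896,  0.2337, -0.84  ],
       [-0.7561, -0.3661, -0.5425]]), 't': array([ 0.3018, -0.1513,  1.5585])}
scene stylus 0.59 [267.1, 231.1] 379
scene rest 0.76 [270.7, 243.3] 1055
scene rest 0.66 [300.6, 205.0] 894
scene rest 0.56 [213.6, 292.2] 1396
scene console 0.67 [361.4, 305.8] 13456
scene rocker_orange 0.55 [359.9, 261.1] 24
scene bowl 0.91 [503.7, 294.9] 2062
top {'mtx': array([[546.3747,   0.    , 321.4631],
       [  0.   
[... 162 characters left out ...]
007 , -0.9914]]), 't': array([-0.0665,  0.5305,  1.0177])}
top stylus 0.6 [415.0, 247.2] 667
top stylus 0.53 [508.4, 247.1] 1134
top stylus 0.41 [248.9, 180.4] 14293
top rest 0.96 [427.6, 359.8] 2170
top rest 0.94 [405.8, 148.5] 1845
top rest 0.86 [405.9, 255.6] 1633
top console 0.57 [249.6, 183.1] 14854
top bowl 0.56 [134.7, 258.3] 2826
top bowl 0.2 [415.6, 248.8] 664
wrist {'mtx': array([[371.6483,   0.    , 319.3817],
       [  0.    , 371.6483, 239.2113],
       [  0.    ,   0.    ,   1.    ]]), 'mount': array([[ 0.0004, -0.2959,  0.9552, -0.1434],
       [ 1.    ,  0.0001, -0.0003,  0.0002],
       [-0.    ,  0.9552,  0.2959, -0.0763],
       [ 0.    ,  0.    ,  0.    ,  1.    ]])}
0.65
```

View pics/scene0.png

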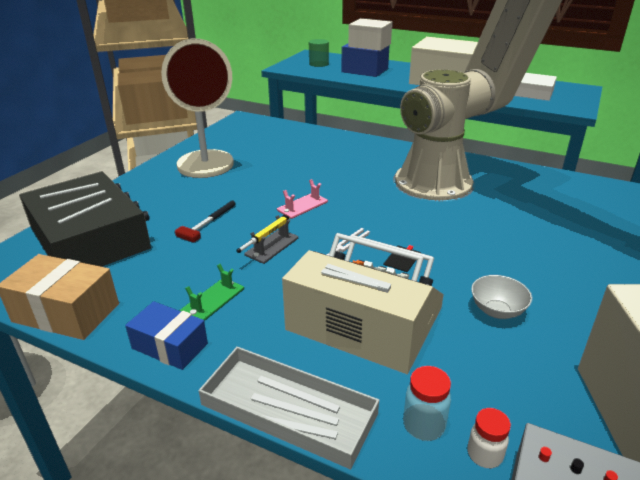

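View pics/top0.png

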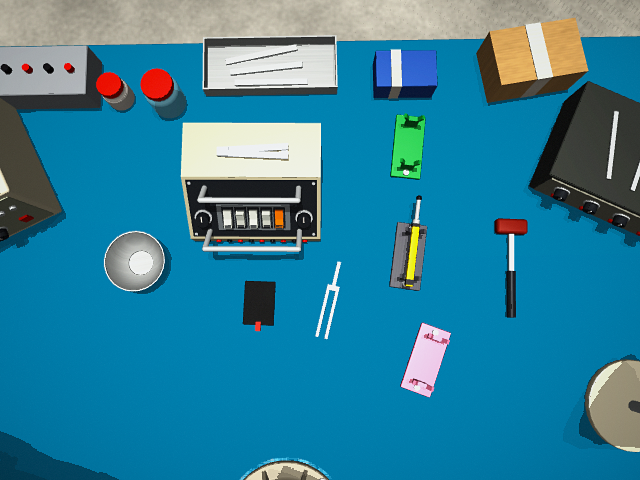

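View pics/wrist0.png

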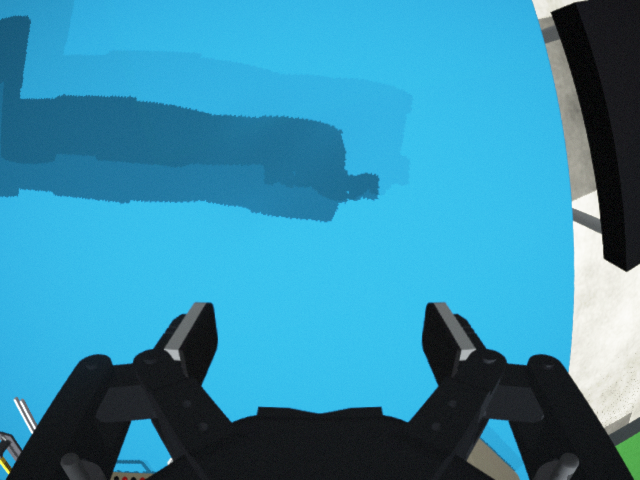

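The grey rest holding the yellow stylus is at top (408,256) and scene (270,243). Its look-alikes are the green rest at top (407,147) and the pink one at top (425,360), both empty. The orange rocker is at top (280,217), the row's lowest-y end. I'll choose the grey rest and check it in a close crop.

```bash
python3 - <<'E'
import cv2
t=cv2.imread("pics/top0.png"); s=cv2.imread("pics/scene0.png")
cv2.imwrite("pics/c1.png",cv2.resize(t[190:300,380:450],None,fx=5,fy=5,interpolation=cv2.INTER_CUBIC))
cv2.imwrite("pics/c2.png",cv2.resize(t[115:265,175:330],None,fx=4,fy=4,interpolation=cv2.INTER_CUBIC))
cv2.imwrite("pics/c3.png",cv2.resize(s[205:275,225:315],None,fx=8,fy=8,interpolation=cv2.INTER_CUBIC))
cv2.imwrite("pics/c4.png",cv2.resize(s[215:375,275:450],None,fx=4,fy=3.7,interpolation=cv2.INTER_CUBIC))
E
```

```text
(no output)
```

View pics/c1.png

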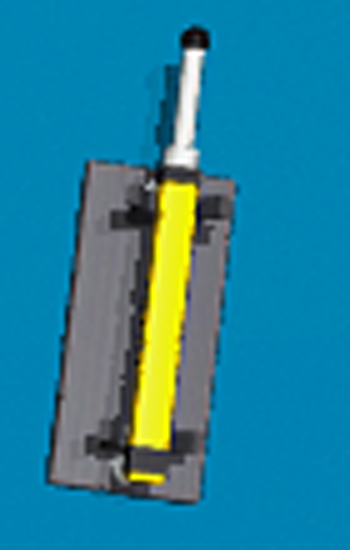

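View pics/c2.png

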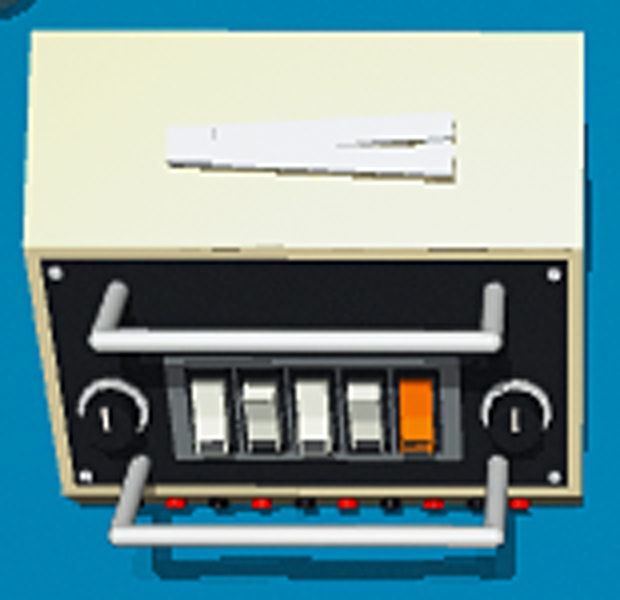

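View pics/c3.png

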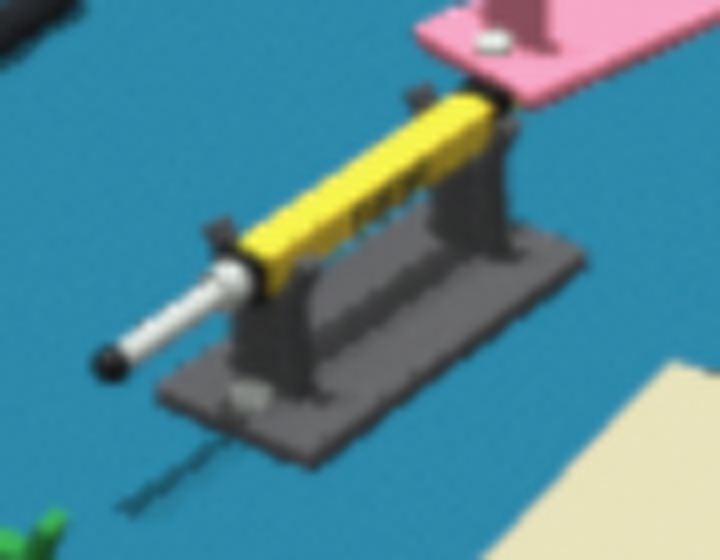

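View pics/c4.png

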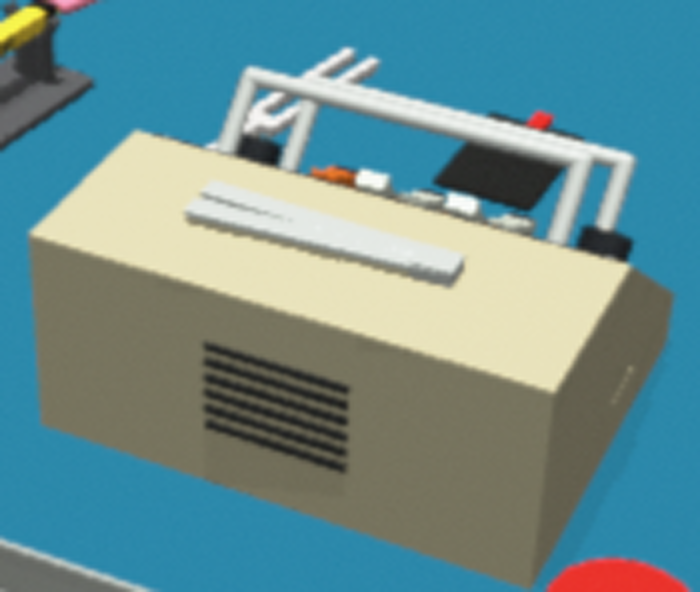

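```bash
cat > h.py <<'E'
from workcell import readout, cams, env, finder
import cv2, numpy as np
from scipy.optimize import least_squares
from scipy.spatial.transform import Rotation as Rn
np.set_printoptions(precision=4,suppress=True)
P={c:cams.camera_params(c) for c in ["scene","top","wrist"]}
def proj(c,X):
    p=P[c]; q=np.atleast_2d(X)@p["R"].T+p["t"]; u=q@p["mtx"].T; return u[:,:2]/u[:,2:]
def Rz(a): return np.array([[np.cos(a),-np.sin(a),0],[np.sin(a),np.cos(a),0],[0,0,1]])
def pose():
    s=readout.get_state(); o=s["orientation"]; R=Rn.from_quat([o[1],o[2],o[3],o[0]]).as_matrix(); return np.array(s["tcp_pos"]),R,s
def projw(X,T=None):
    p,R=T if T else pose()[:2]; M=P["wrist"]["mount"]; K=P["wrist"]["mtx"]
    tl=(np.atleast_2d(X)-p)@R; c=(tl-M[:3,3])@M[:3,:3]
    n=np.hypot(c[:,0],c[:,1]); th=np.arctan2(n,c[:,2])
    return np.stack([K[0,2]+K[0,0]*th*c[:,0]/n,K[1,2]+K[1,1]*th*c[:,1]/n],1)
E
python3 - <<'E'
from h import *
def fit(obs,x0):
    def res(v):
        return np.concatenate([(proj(c,Rz(v[2])@np.array(X)/1000+[v[0],v[1],0])[0]-u) for c,X,u in obs])
    r=least_squares(res,x0,loss="soft_l1"); print(r.x, "deg",np.degrees(r.x[2])); print(r.fun.reshape(-1,2).round(1).tolist()); return r.x
t=lambda u,v:np.array([u/4-.375+175,v/4-.375+115]); s=lambda u,v:np.array([u/4-.375+275,v/3.7-.365+215])
C=fit([("top",(100,125,125),t(32,32)),("top",(100,-125,125),t(583,32)),("top",(0,125,125),t(24,247)),("top",(0,-125,125),t(582,249)),("top",(-100,125,35),t(66,497)),("top",(-100,-125,35),t(580,497)),
("scene",(100,-125,125),s(30,235)),("scene",(100,125,125),s(553,392)),("scene",(0,-125,125),s(137,131)),("scene",(0,125,125),s(632,265)),("scene",(100,-125,0),s(40,422)),("scene",(100,125,0),s(530,585))],[.6,.1,0])
t1=lambda u,v:np.array([u/5-.4+380,v/5-.4+190]); s1=lambda u,v:np.array([u/8-.44+225,v/8-.44+205])
Q=fit([("top",(65,30,8),t1(90,162)),("top",(65,-30,8),t1(235,182)),("top",(-65,30,8),t1(50,482)),("top",(-65,-30,8),t1(203,500)),
("scene",(65,-30,8),s1(160,392)),("scene",(65,30,8),s1(313,462)),("scene",(-65,30,8),s1(585,258))],[.5,-.15,0])
w=lambda F,X:Rz(F[2])@np.array(X)/1000+[F[0],F[1],0]
print("pred ball for 45,76 center",[((proj("top",w(Q,(60+d-5.5,0,51)))[0]-[380,190]+.4)*5,(proj("scene",w(Q,(60+d-5.5,0,51)))[0]-[225,205]+.44)*8) for d in (45,55,65,76)])
print("nose/tail", [((proj("top",w(Q,(d,0,58)))[0]-[380,190]+.4)*5,(proj("scene",w(Q,(d,0,58)))[0]-[225,205]+.44)*8) for d in (60,-60)])
n=np.array([-.669,0,.743]); d=np.array([-.743,0,-.669])
print("rails",[(proj("top",w(C,X))[0]-[175,115]+.375)*4 for X in [(-47,85,144),(-47,-85,144),(-126,85,92),(-126,-85,92)]])
for y in (-48,-24,0,24,48): print(y,(proj("top",w(C,(-50,y,80)))[0]-[175,115]+.375)*4)
p,R,_=pose(); print(R)
E
```

```text
[ 0.6293  0.0483 -0.0221] deg -1.2639940795133615
[[-0.4, -0.2], [0.0, 0.2], [-0.4, 0.0], [0.2, -0.1], [-1.0, -0.4], [0.5, -0.1], [-0.5, -0.7], [0.4, -0.7], [-0.6, -0.7], [-0.4, -0.7], [0.2, 0.1], [0.2, 0.7]]
[ 0.4937 -0.2474 -0.1454] deg -8.330567830392512
[[-1.0, -0.9], [0.1, -1.2], [-0.1, 0.3], [-0.2, 0.5], [-1.1, -1.0], [-0.2, -1.2], [0.4, -1.8]]
pred ball for 45,76 center [(array([188.2924,  60.9282]), array([135.5225, 350.5543])), (array([190.9484,  35.5048]), array([110.846 , 367.8174])), (array([193.5978,  10.1446]), array([ 85.875 , 385.2866])), (array([196.5045, -17.6789]), array([ 58.0606, 404.7449]))]
nose/tail [(array([180.9593, 159.0348]), array([228.2488, 263.4885])), (array([148.0656, 474.3259]), array([492.103 ,  80.3414]))]
rails [array([ 99.654 , 342.3215]), array([490.6301, 343.324 ]), array([119.1187, 536.127 ]), array([493.8466, 536.9523])]
-48 [416.2756 376.7904]
-24 [364.5286 376.6609]
0 [312.7717 376.5315]
24 [261.0047 376.402 ]
48 [209.2277 376.2725]
[[ 0.0001  0.2771  0.9608]
 [ 0.0002  0.9608 -0.2771]
 [-1.      0.0002  0.    ]]
```

```bash
cat >> h.py <<'E'
C0=np.array([0.6293,0.0483,-0.0221]); Q0=np.array([0.4937,-0.2474,-0.1454])
w=lambda F,X:Rz(F[2])@np.array(X)/1000+[F[0],F[1],0]
def Rt(yaw,a):  # tool down, z forward along yaw, pitched by a about y (a>0: fingers point back)
    return Rz(yaw)@Rn.from_rotvec([0,a,0]).as_matrix()@np.array([[0,0,1],[0,1,0],[-1,0,0.]])
def cmd(pt,Rtar):
    p,R,s=pose(); print("clock",s["clock"],"tcp",p,"F",s["wrist_force"],"gap",s["finger_gap"])
    print("shift",(R.T@(pt-p)).round(4),"turn",Rn.from_matrix(R.T@Rtar).as_rotvec().round(4))
def grasp2tcp(g,Rtar,e=.019): return g+Rtar[:,0]*e
E
python3 - <<'E'
from h import *
T=Rt(Q0[2],-.5); g=w(Q0,(-1,0,51)); print(g)
cmd(grasp2tcp(g,T)+[0,0,.13],T)
E
```

```text
[ 0.4927 -0.2473  0.051 ]
clock 0.65 tcp [0.1594 0.5525 0.2314] F [ 0.4298 -0.14    0.5409] gap 0.08532764580427243
shift [ 0.0669 -0.6749  0.5509] turn [-0.1326 -0.4992  0.0337]
```

{"name": "drive_tool", "arguments": {"moves": [[[0, -0.05, 0.04, 0, 0, 0, 0], [0, -0.1, 0.08, 0, -0.05, 0, 0], [0, -0.15, 0.12, -0.02, -0.1, 0, 0], [0, -0.2, 0.16, -0.04, -0.15, 0.01, 0], [0, -0.25, 0.2, -0.05, -0.2, 0.01, 0]]], "squeeze": 60}}

```text
clock: 1.27
tcp_pos: [0.2798, 0.2623, 0.2316]
orientation: [0.77, 0.074, 0.628, -0.087]
wrist_force: [1.2, -0.2, 0.4]
finger_gap: 0.0858
```

```bash
python3 - <<'E'
from h import *
T=Rt(Q0[2],-.5); g=w(Q0,(-1,0,51))
cmd(grasp2tcp(g,T)+[0,0,.13],T); print(pose()[2]["joint_pos"])
E
```

```text
clock 1.275 tcp [0.2798 0.2623 0.2316] F [ 1.1555 -0.1591  0.3945] gap 0.08577238567325697
shift [ 0.1304 -0.4475  0.3123] turn [-0.0807 -0.2969  0.0238]
[ 0.6646 -0.1569 -0.4877  1.1077 -0.1542  0.8839]
```

{"name": "drive_tool", "arguments": {"moves": [[[0.01, -0.05, 0.035, -0.01, -0.04, 0, 0], [0.02, -0.1, 0.07, -0.02, -0.08, 0, 0], [0.03, -0.15, 0.105, -0.03, -0.12, 0.01, 0], [0.045, -0.2, 0.14, -0.04, -0.16, 0.01, 0], [0.06, -0.25, 0.175, -0.05, -0.2, 0.015, 0]]]}}

```text
clock: 1.9
tcp_pos: [0.402, -0.0241, 0.2076]
orientation: [0.832, 0.05, 0.547, -0.072]
wrist_force: [1.5, 0.7, -1.1]
finger_gap: 0.085
```

```bash
python3 - <<'E'
from h import *
T=Rt(Q0[2],-.5); g=w(Q0,(-1,0,51))
cmd(grasp2tcp(g,T)+[0,0,.13],T)
E
```

```text
clock 1.9 tcp [ 0.402  -0.0241  0.2076] F [ 1.5145  0.6804 -1.0914] gap 0.08499387421709297
shift [ 0.0934 -0.2037  0.1095] turn [-0.0299 -0.0925  0.0098]
```

{"name": "drive_tool", "arguments": {"moves": [[[0.02, -0.05, 0.025, -0.01, -0.03, 0, 0], [0.04, -0.1, 0.05, -0.02, -0.06, 0, 0], [0.065, -0.15, 0.08, -0.03, -0.09, 0.01, 0], [0.0934, -0.2037, 0.1095, -0.03, -0.0925, 0.01, 0], [0.0934, -0.2037, 0.1095, -0.03, -0.0925, 0.01, 0]]]}}

```text
clock: 2.52
tcp_pos: [0.5024, -0.2524, 0.163]
orientation: [0.857, 0.038, 0.509, -0.064]
wrist_force: [-0.6, -0.4, -0.8]
finger_gap: 0.0855
```

```bash
python3 - <<'E'
from h import *
T=Rt(Q0[2],-.5); g=w(Q0,(-1,0,51))
cmd(grasp2tcp(g,T)+[0,0,.13],T)
im=cams.read_camera("wrist")
pts={"ball":w(Q0,(108,0,51)),"nose":w(Q0,(60,0,58)),"tail":w(Q0,(-60,0,58)),"b1":w(Q0,(65,30,8)),"b2":w(Q0,(65,-30,8)),"b3":w(Q0,(-65,30,8)),"b4":w(Q0,(-65,-30,8))}
cv2.imwrite("pics/w1raw.png",im)
for k,X in pts.items():
    u=projw(X)[0]; print(k,u); cv2.drawMarker(im,tuple(int(round(a)) for a in u),(255,0,255),0,8,1)
cv2.imwrite("pics/w1.png",im)
E
```

```text
clock 2.525 tcp [ 0.5024 -0.2524  0.163 ] F [-0.5798 -0.41   -0.7959] gap 0.08550069414088919
shift [-0.0017  0.0037 -0.0004] turn [-0.0035 -0.0011  0.0013]
ball [321.6878 262.1802]
nose [321.8752 226.3342]
tail [322.2268  65.0243]
b1 [357.3285 189.3482]
b2 [285.6529 189.4913]
b3 [367.8387  35.1815]
b4 [275.38    35.2167]
```

View pics/w1.png

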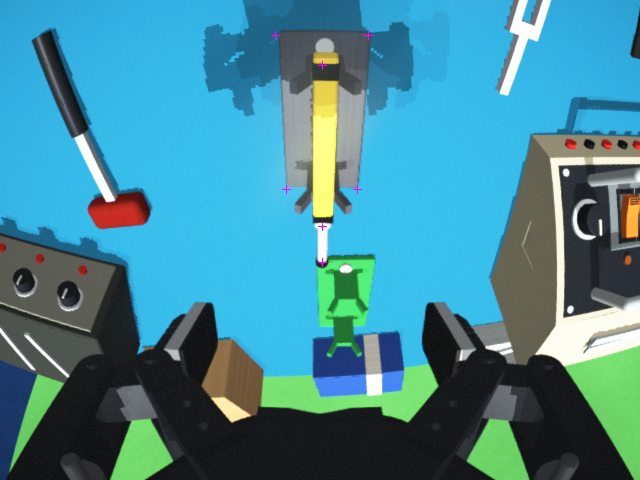

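```bash
python3 - <<'E'
import cv2
t=cv2.imread("pics/w1raw.png")
cv2.imwrite("pics/w1c.png",cv2.resize(t[20:280,260:385],None,fx=4,fy=2.3,interpolation=cv2.INTER_CUBIC))
E
```

```text
(no output)
```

View pics/w1c.png

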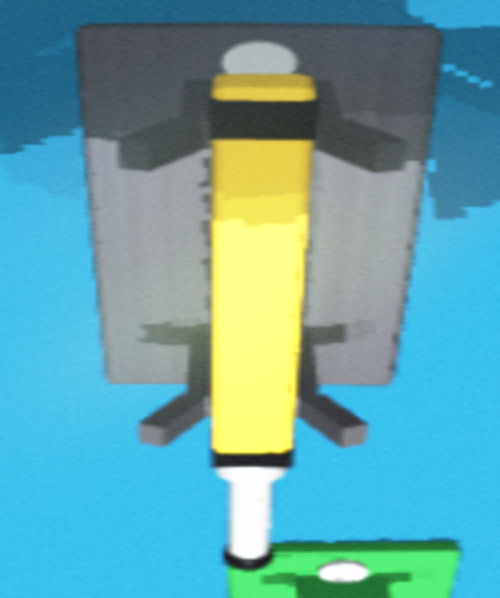

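```bash
python3 - <<'E'
from h import *
t1=lambda u,v:np.array([u/5-.4+380,v/5-.4+190]); s1=lambda u,v:np.array([u/8-.44+225,v/8-.44+205]); wc=lambda u,v:np.array([u/4-.375+260,v/2.3-.28+20])
obs=[("top",(65,30,8),t1(90,162)),("top",(65,-30,8),t1(235,182)),("top",(-65,30,8),t1(50,482)),("top",(-65,-30,8),t1(203,500)),
("wrist",(65,30,8),wc(397,383)),("wrist",(65,-30,8),wc(107,383)),("wrist",(-65,30,8),wc(440,28)),("wrist",(-65,-30,8),wc(78,28))]
T=pose()[:2]
def pr(c,X): return projw(X,T)[0] if c=="wrist" else proj(c,X)[0]
for o in (obs,obs[4:]):
    r=least_squares(lambda v:np.concatenate([pr(c,w(v,X))-u for c,X,u in o]),Q0); print(r.x,r.fun.reshape(-1,2).round(1).tolist())
# stylus from wrist: x shift,y,yaw in world, stickout
f=lambda v:np.concatenate([projw(w(v,(60,7,58)),T)[0]-wc(292,467),projw(w(v,(60,-7,58)),T)[0]-wc(213,467),projw(w(v,(-60,7,58)),T)[0]-wc(317,99),projw(w(v,(-60,-7,58)),T)[0]-wc(210,99),projw(w(v,(v[3]*1000+54.5,0,51)),T)[0]-wc(248,558)])
r=least_squares(f,[*Q0,.055]);print(r.x,r.fun.round(1))
E
```

```text
[ 0.4916 -0.2459 -0.1517] [[-1.5, 0.1], [-0.5, 0.0], [-1.0, 1.2], [-1.1, 1.7], [-0.5, 1.1], [-0.0, 0.9], [0.7, 0.4], [-1.6, -0.3]]
[ 0.4913 -0.2456 -0.1509] [[-0.1, 0.8], [0.3, 0.6], [1.1, -0.1], [-1.3, -0.8]]
[ 0.492  -0.246  -0.1553  0.0556] [-0.3  1.7  0.1  1.6 -0.2 -0.8  0.2 -1.1  0.1  0. ]
```

```bash
sed -i 's/Q0=np.array(.*/Q0=np.array([0.4915,-0.2458,-0.153])/' h.py; python3 - <<'E'
from h import *
T=Rt(Q0[2],-.5); g=w(Q0,(0,0,51))
cmd(grasp2tcp(g,T)+[0,0,.05],T)
cmd(grasp2tcp(g,T),T)
E
```

```text
clock 2.575 tcp [ 0.5018 -0.2507  0.1631] F [-0.117   0.3275  0.0717] gap 0.08536280669830311
shift [ 0.0683  0.0032 -0.0392] turn [ 0.0039 -0.0018 -0.0036]
clock 2.575 tcp [ 0.5018 -0.2507  0.1631] F [-0.117   0.3275  0.0717] gap 0.08536280669830311
shift [ 0.1123  0.0031 -0.0631] turn [ 0.0039 -0.0018 -0.0036]
```

{"name": "drive_tool", "arguments": {"moves": [[[0.035, 0.003, -0.02, 0.004, -0.002, -0.004, 0], [0.07, 0.003, -0.04, 0.004, -0.002, -0.004, 0], [0.09, 0.003, -0.051, 0.004, -0.002, -0.004, 0], [0.1, 0.003, -0.056, 0.004, -0.002, -0.004, 0], [0.1, 0.003, -0.056, 0.004, -0.002, -0.004, 0]]]}}

```text
clock: 3.2
tcp_pos: [0.5007, -0.2464, 0.0486]
orientation: [0.858, 0.039, 0.509, -0.065]
wrist_force: [0.1, -0.2, 0.7]
finger_gap: 0.0856
```

```bash
python3 - <<'E'
from h import *
T=Rt(Q0[2],-.5); g=w(Q0,(0,0,51))
cmd(grasp2tcp(g,T),T)
im=cams.read_camera("wrist"); cv2.imwrite("pics/w2.png",im)
E
```

```text
clock 3.2 tcp [ 0.5007 -0.2464  0.0486] F [ 0.1477 -0.181   0.6804] gap 0.08563977983208122
shift [ 0.0125 -0.0008 -0.0069] turn [ 0.0006 -0.0003 -0.0004]
```

View pics/w2.png

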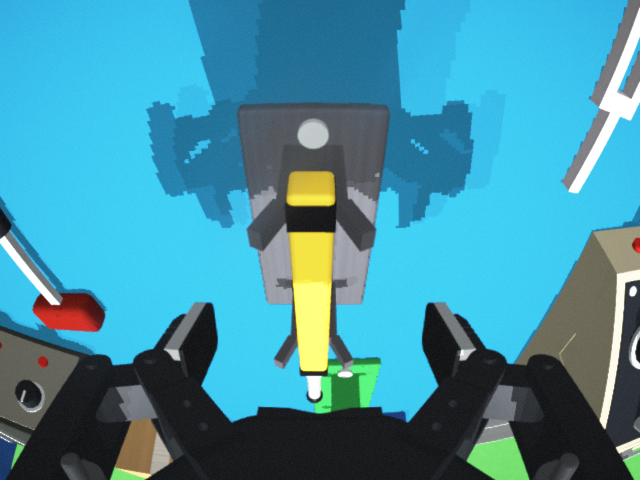

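{"name": "drive_tool", "arguments": {"moves": [[[0.008, -0.002, -0.004, 0, 0, 0, 0], [0.0125, -0.002, -0.007, 0, 0, 0, 0], [0.0125, -0.002, -0.007, 0, 0, 0, 100], [0.0125, -0.002, -0.007, 0, 0, 0, 180], [0.0125, -0.002, -0.007, 0, 0, 0, 255]]], "squeeze": 60}}

```text
clock: 3.88
tcp_pos: [0.501, -0.2492, 0.0352]
orientation: [0.858, 0.038, 0.508, -0.066]
wrist_force: [0.8, 0.3, -0.1]
finger_gap: 0.0319
```

{"name": "drive_tool", "arguments": {"moves": [[[0, 0, 0, 0, 0, 0, 255], [0, 0, 0, 0, 0, 0, 255], [0, 0, 0, 0, 0, 0, 255], [0, 0, 0, 0, 0, 0, 255], [0, 0, 0, 0, 0, 0, 255]]], "squeeze": 60}}

```text
clock: 4.5
tcp_pos: [0.5012, -0.2494, 0.0355]
orientation: [0.858, 0.038, 0.508, -0.066]
wrist_force: [-1.4, 0.7, 3.6]
finger_gap: 0.0129
```

```bash
python3 - <<'E'
from h import *
T=Rt(Q0[2],-.5); g=w(Q0,(0,0,51))
cmd(grasp2tcp(g,T)+[0,0,.13],T)
im=cams.read_camera("wrist"); cv2.imwrite("pics/w3.png",im)
p,R,s=pose(); print("grasp in rest",Rz(-Q0[2])@(p-R[:,0]*.019-[Q0[0],Q0[1],0]), "ang",R)
E
```

```text
clock 4.5 tcp [ 0.5012 -0.2494  0.0355] F [-1.3594  0.6588  3.6159] gap 0.012936713893279675
shift [-0.1134  0.0019  0.0611] turn [0.001  0.0019 0.0009]
grasp in rest [ 0.0009 -0.002   0.0522] ang [[ 0.4753  0.1519  0.8666]
 [-0.0742  0.9884 -0.1326]
 [-0.8767 -0.0013  0.4811]]
```

View pics/w3.png

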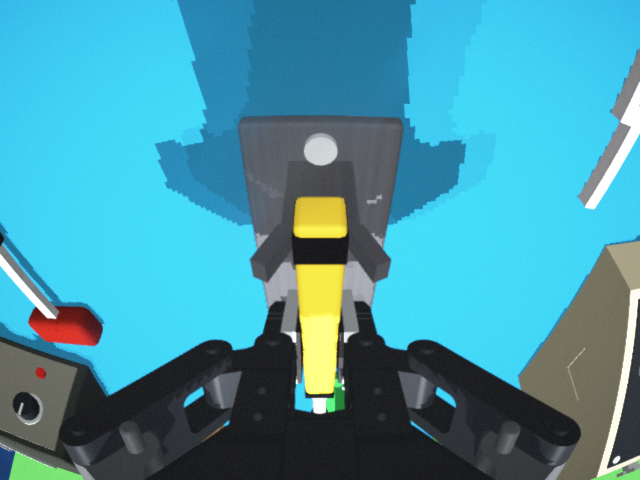

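{"name": "drive_tool", "arguments": {"moves": [[[-0.02, 0, 0.011, 0, 0, 0, 255], [-0.05, 0, 0.027, 0, 0, 0, 255], [-0.09, 0, 0.049, 0, 0, 0, 255], [-0.13, 0, 0.07, 0, 0, 0, 255], [-0.17, 0, 0.092, 0, 0, 0, 255]]]}}

```text
clock: 5.18
tcp_pos: [0.4994, -0.2484, 0.2295]
orientation: [0.858, 0.039, 0.509, -0.066]
wrist_force: [0.8, -0.7, -0.9]
finger_gap: 0.0129
```

```bash
cat >> h.py <<'E'
HP=np.array([0.5012,-0.2494,0.0355]); 
HR=np.linalg.qr(np.array([[ 0.4753,0.1519,0.8666],[-0.0742,0.9884,-0.1326],[-0.8767,-0.0013,0.4811]]))[0]
HR=Rn.from_quat([0.038,0.508,-0.066,0.858]).as_matrix()
E
python3 - <<'E'
from h import *
print(HR); cmd(HP,HR)
im=cams.read_camera("wrist"); cv2.imwrite("pics/w4.png",im)
im=cams.read_camera("top"); cv2.imwrite("pics/t4.png",im)
im=cams.read_camera("scene"); cv2.imwrite("pics/s4.png",im)
E
```

```text
[[ 0.4752  0.1519  0.8667]
 [-0.0746  0.9884 -0.1323]
 [-0.8767 -0.0018  0.481 ]]
clock 5.175 tcp [ 0.4994 -0.2484  0.2295] F [ 0.8087 -0.6895 -0.9328] gap 0.012915720927526811
shift [ 0.1712 -0.0006 -0.0914] turn [-0.0007 -0.0013 -0.0011]
```

View pics/w4.png

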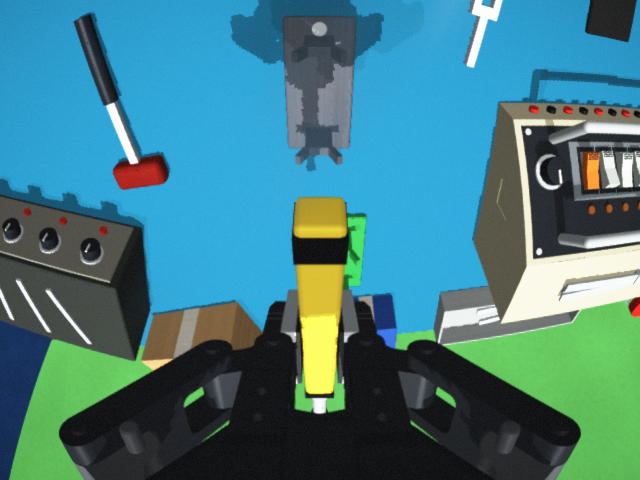

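View pics/s4.png

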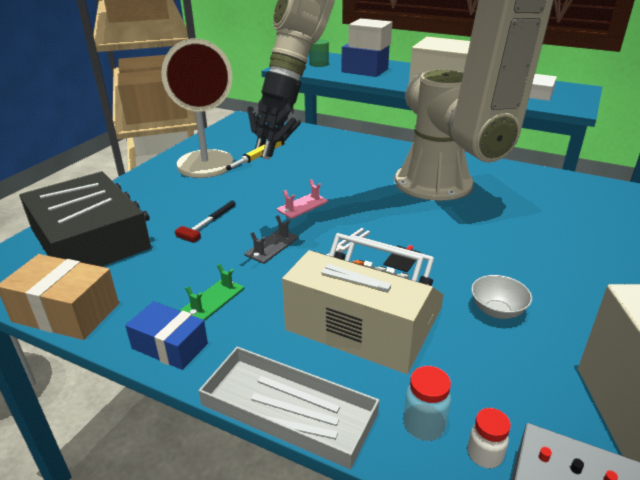

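```bash
python3 - <<'E'
from h import *
t=cv2.imread("pics/top0.png"); wr=cv2.imread("pics/w4.png")
T=pose()[:2]
def omask(im):
    hsv=cv2.cvtColor(im,cv2.COLOR_BGR2HSV); return (abs(hsv[...,0].astype(int)-12)<6)&(hsv[...,1]>180)&(hsv[...,2]>120)
for n,im,b in (("top",t,(255,190,310,245)),("wrist",wr,(575,140,610,200))):
    m=omask(im); m2=np.zeros_like(m); m2[b[1]:b[3],b[0]:b[2]]=m[b[1]:b[3],b[0]:b[2]]
    v,u=np.nonzero(m2); print(n,u.mean(),v.mean(),u.min(),u.max(),v.min(),v.max())
nn=np.array([-.669,0,.743]); dd=np.array([-.743,0,-.669]); base=np.array([-50,0,80])
for h in (2,8):
  for s in (-15,0,15,20,30):
    X=base+nn*h+dd*s+np.array([0,-48,0]); print(h,s,proj("top",w(C0,X))[0],projw(w(C0,X),T)[0])
# check console corners in the wrist
pts=[w(C0,X) for X in [(-100,-125,35),(0,-125,125),(100,-125,125),(-47,-85,144),(-126,-85,92),(-100,-125,0)]]
for u in projw(np.array(pts),T): cv2.drawMarker(wr,tuple(int(round(a)) for a in u),(255,0,255),0,8,1)
cv2.imwrite("pics/w4c.png",cv2.resize(wr[60:340,440:640],None,fx=3,fy=2.1,interpolation=cv2.INTER_CUBIC))
E
```

```text
top 278.53333333333336 218.04444444444445 275 282 210 227
wrist 592.0623145400593 173.04451038575667 586 599 152 188
2 -15 [278.3243 202.396 ] [591.3619 200.2227]
2 0 [278.6518 209.362 ] [590.1691 184.7023]
2 15 [278.9738 216.2121] [588.6914 169.2252]
2 20 [279.08   218.4703] [588.1365 164.0842]
2 30 [279.2906 222.9493] [586.9349 153.8396]
8 -15 [278.1174 204.0798] [594.8022 200.1353]
8 0 [278.4483 211.0658] [593.5954 184.3856]
8 15 [278.7736 217.935 ] [592.0923 168.6808]
8 20 [278.8808 220.1993] [591.5265 163.4646]
8 30 [279.0935 224.6904] [590.2994 153.0712]
```

View pics/w4c.png

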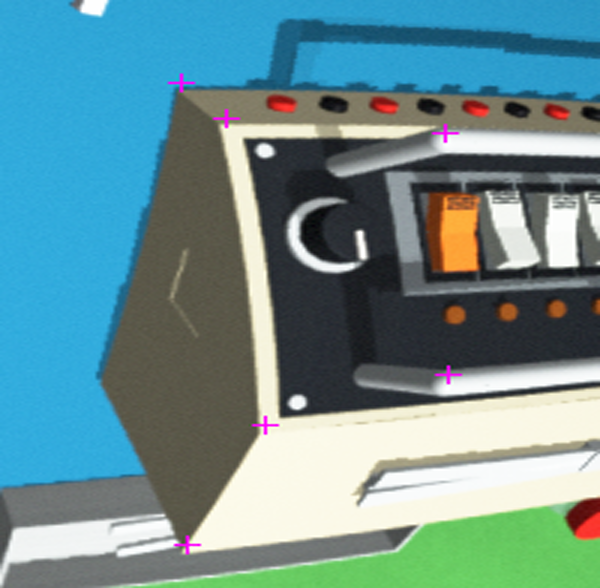

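```bash
cat >> h.py <<'E'
STICK=.0553
RST=HR.T@Rz(-.153)           # stylus axes in tool
GT=np.array([-.019,0,0])+HR.T@(Rz(-.153)@np.array([-.0004,0,-.0012])) ; GT[1]=0
TIP=GT+RST@np.array([.06+STICK,0,0])
nn=np.array([-.669,0,.743]); dd=np.array([-.743,0,-.669])
def panel(s,y,n): return w(C0,np.array([-50,y,80])+nn*n+dd*s)  # mm
def press(n,s=26.4,y=-48,dip=np.radians(49)):
    Rs=Rz(C0[2])@Rn.from_rotvec([0,dip,0]).as_matrix(); Rtar=Rs@RST.T
    return panel(s,y,n)-Rtar@TIP, Rtar
E
python3 - <<'E'
from h import *
print(GT,TIP)
for n in (118,33,8): 
    pt,Rr=press(n); print(n,pt); cmd(pt,Rr)
E
```

```text
[-0.0181  0.     -0.0009] [ 0.0373 -0.0001  0.1002]
118 [0.3987 0.0054 0.2197]
clock 5.325 tcp [ 0.5013 -0.2501  0.2319] F [-0.6863 -0.3177 -1.321 ] gap 0.012730567772588072
shift [-0.0582  0.237  -0.1281] turn [-0.1356  0.8581  0.0141]
33 [0.4555 0.0041 0.1565]
clock 5.325 tcp [ 0.5013 -0.2501  0.2319] F [-0.6863 -0.3177 -1.321 ] gap 0.012730567772588072
shift [ 0.0243  0.2446 -0.1094] turn [-0.1356  0.8581  0.0141]
8 [0.4723 0.0037 0.138 ]
clock 5.325 tcp [ 0.5013 -0.2501  0.2319] F [-0.6863 -0.3177 -1.321 ] gap 0.012730567772588072
shift [ 0.0486  0.2469 -0.1039] turn [-0.1356  0.8581  0.0141]
```

{"name": "drive_tool", "arguments": {"moves": [[[-0.02, 0.03, -0.045, -0.02, 0.1, 0, 255], [-0.045, 0.08, -0.09, -0.04, 0.25, 0, 255], [-0.06, 0.13, -0.115, -0.07, 0.4, 0.01, 255], [-0.06, 0.18, -0.125, -0.1, 0.56, 0.01, 255], [-0.058, 0.237, -0.128, -0.135, 0.72, 0.014, 255]]]}}

```text
clock: 5.95
tcp_pos: [0.3979, 0.0068, 0.2191]
orientation: [0.625, 0.004, 0.781, -0.011]
wrist_force: [1.0, -0.5, 0.2]
finger_gap: 0.0127
```

```bash
python3 - <<'E'
from h import *
pt,Rr=press(108); cmd(pt,Rr)
print(pose()[2]["joint_pos"])
E
```

```text
clock 5.95 tcp [0.3979 0.0068 0.2191] F [ 1.0334 -0.5437  0.1737] gap 0.012738283537320799
shift [ 0.0051 -0.0014  0.0088] turn [-0.0021  0.1329  0.0103]
[-0.1543  0.1645 -0.2036  1.4199 -0.0404 -0.1292]
```

{"name": "drive_tool", "arguments": {"moves": [[[0, -0.001, 0, 0, 0.07, 0.005, 255], [0.002, -0.0014, 0.004, 0, 0.133, 0.01, 255], [0.005, -0.0014, 0.009, -0.002, 0.133, 0.01, 255], [0.005, -0.0014, 0.009, -0.002, 0.133, 0.01, 255], [0.005, -0.0014, 0.009, -0.002, 0.133, 0.01, 255]]]}}

```text
clock: 6.58
tcp_pos: [0.405, 0.005, 0.2124]
orientation: [0.572, 0.008, 0.82, -0.007]
wrist_force: [0.4, 0.2, -0.8]
finger_gap: 0.0129
```

```bash
python3 - <<'E'
from h import *
pt,Rr=press(108); cmd(pt,Rr)
p,R,_=pose()
for c in ("top","scene","wrist"):
    im=cams.read_camera(c); cv2.imwrite(f"pics/{c}5.png",im)
t=cv2.imread("pics/top5.png")
for X in (p+R@GT,p+R@(GT+RST@[.06,0,0]),p+R@(GT+RST@[.06+STICK-.0055,0,0]),panel(26.4,-48,8)):
    u=proj("top",X)[0]; print(u); cv2.drawMarker(t,tuple(int(round(a)) for a in u),(255,0,255),0,5,1)
cv2.imwrite("pics/t5c.png",cv2.resize(t[150:300,200:350],None,fx=4,fy=4,interpolation=cv2.INTER_CUBIC))
E
```

```text
clock 6.575 tcp [0.405  0.005  0.2124] F [ 0.3824  0.2092 -0.7689] gap 0.01290208730026656
shift [0.     0.0002 0.0005] turn [-0.0008  0.0005  0.0002]
[270.4593 298.1385]
[273.2672 274.4903]
[275.3696 256.7842]
[279.0172 223.0794]
```

View pics/t5c.png

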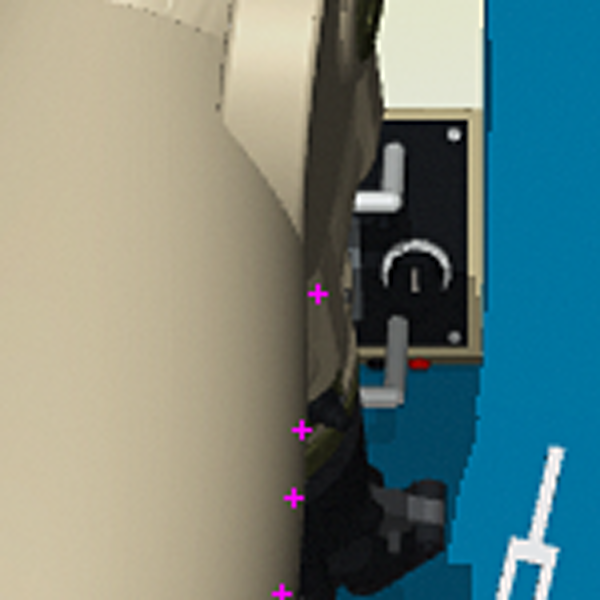

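View pics/wrist5.png

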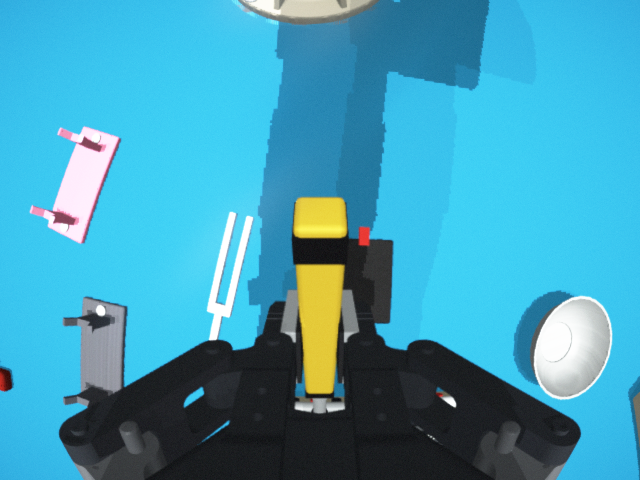

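View pics/scene5.png

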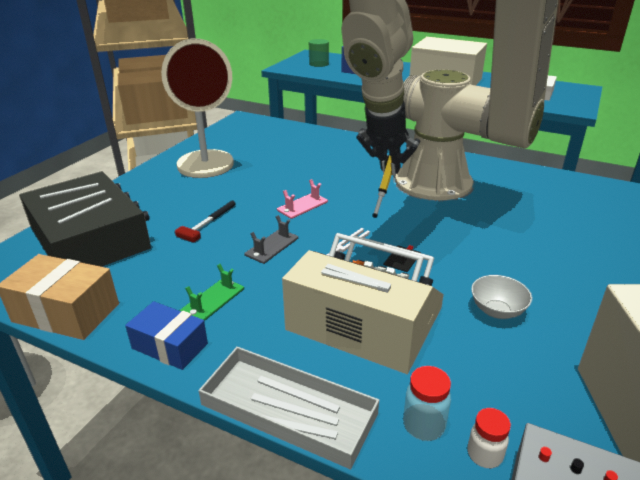

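```bash
python3 - <<'E'
from h import *
p,R,_=pose(); t=cv2.imread("pics/scene5.png"); cv2.imwrite("pics/s5raw.png",cv2.resize(t[150:290,320:440],None,fx=5,fy=4.2,interpolation=cv2.INTER_CUBIC))
for X in (p+R@(GT+RST@[.06,0,0]),p+R@(GT+RST@[.06+STICK-.0055,0,0]),panel(26.4,-48,8),panel(-3.1,-48,8),w(C0,(-47,-85,144)),w(C0,(-47,85,144)),w(C0,(-126,-85,92)),w(C0,(-126,85,92))):
    u=proj("scene",X)[0]; print(u); cv2.drawMarker(t,tuple(int(round(a)) for a in u),(255,0,255),0,5,1)
cv2.imwrite("pics/s5c.png",cv2.resize(t[150:290,320:440],None,fx=5,fy=4.2,interpolation=cv2.INTER_CUBIC))
E
```

```text
[381.3385 191.5507]
[374.3847 214.2751]
[359.4184 263.1748]
[355.1957 260.9651]
[337.4573 234.455 ]
[420.2423 257.1348]
[353.7253 236.8683]
[430.7828 257.8556]
```

View pics/s5c.png

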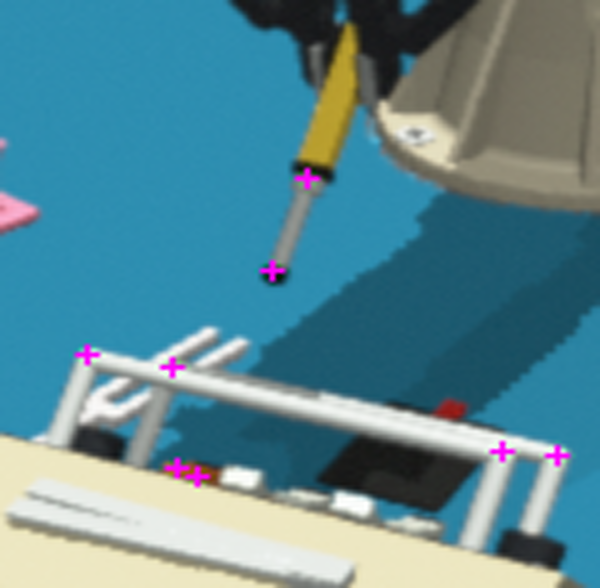

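View pics/s5raw.png

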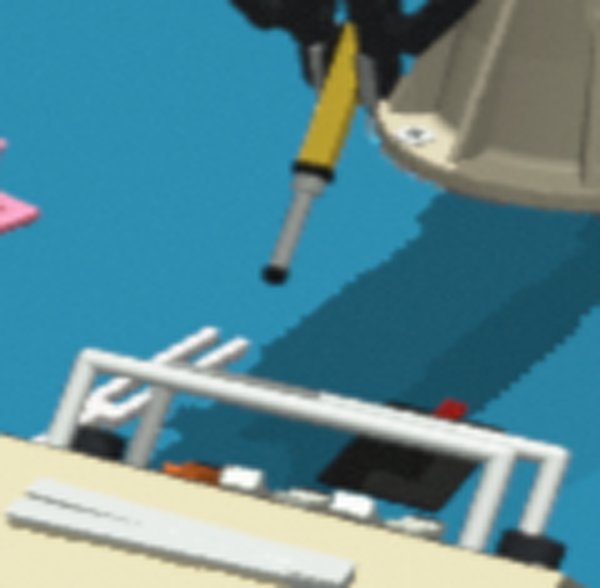

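```bash
python3 - <<'E'
from h import *
for n in (80,50,25):
    pt,Rr=press(n); print(n);cmd(pt,Rr)
E
```

```text
80
clock 6.725 tcp [0.4053 0.005  0.2129] F [-0.6309 -0.3221 -0.4282] gap 0.012809577519749017
shift [0.0136 0.0002 0.025 ] turn [-0.0007  0.0013  0.0003]
50
clock 6.725 tcp [0.4053 0.005  0.2129] F [-0.6309 -0.3221 -0.4282] gap 0.012809577519749017
shift [0.0276 0.0002 0.0516] turn [-0.0007  0.0013  0.0003]
25
clock 6.725 tcp [0.4053 0.005  0.2129] F [-0.6309 -0.3221 -0.4282] gap 0.012809577519749017
shift [0.0393 0.0002 0.0737] turn [-0.0007  0.0013  0.0003]
```

{"name": "drive_tool", "arguments": {"moves": [[[0.007, 0, 0.0125, 0, 0, 0, 255], [0.0136, 0, 0.025, 0, 0.001, 0, 255], [0.0206, 0, 0.0383, 0, 0.001, 0, 255], [0.0276, 0, 0.0516, 0, 0.001, 0, 255], [0.0276, 0, 0.0516, 0, 0.001, 0, 255]]]}}

```text
clock: 7.35
tcp_pos: [0.4444, 0.0042, 0.1677]
orientation: [0.571, 0.008, 0.821, -0.006]
wrist_force: [-0.2, 0.1, -0.6]
finger_gap: 0.0128
```

{"name": "drive_tool", "arguments": {"moves": [[[0.002, 0, 0.0045, 0, 0, 0, 255], [0.005, 0, 0.009, 0, 0, 0, 255], [0.007, 0, 0.0135, 0, 0, 0, 255], [0.0105, 0, 0.02, 0, 0, 0, 255], [0.0105, 0, 0.02, 0, 0, 0, 255]]]}}

```text
clock: 7.98
tcp_pos: [0.4596, 0.0038, 0.1505]
orientation: [0.571, 0.008, 0.821, -0.006]
wrist_force: [-0.6, -0.1, -0.9]
finger_gap: 0.0129
```

```bash
python3 - <<'E'
from h import *
for n in (25,10): 
    pt,Rr=press(n); print(n);cmd(pt,Rr)
p,R,_=pose()
for c in ("top","scene","wrist"):
    im=cams.read_camera(c); cv2.imwrite(f"pics/{c}6.png",im)
t=cv2.imread("pics/scene6.png");cv2.imwrite("pics/s6c.png",cv2.resize(t[190:290,320:440],None,fx=6,fy=6,interpolation=cv2.INTER_CUBIC))
print((proj("scene",p+R@(GT+RST@[.06+STICK-.0055,0,0]))[0]-[320,190])*6)
w6=cv2.imread("pics/wrist6.png");cv2.imwrite("pics/w6c.png",cv2.resize(w6[300:480,220:420],None,fx=4,fy=3.3,interpolation=cv2.INTER_CUBIC))
E
```

```text
25
clock 7.975 tcp [0.4596 0.0038 0.1505] F [-0.5942 -0.084  -0.9209] gap 0.012928822915893853
shift [-0.0006  0.0002  0.0011] turn [-0.0005 -0.0023  0.    ]
10
clock 7.975 tcp [0.4596 0.0038 0.1505] F [-0.5942 -0.084  -0.9209] gap 0.012928822915893853
shift [0.0064 0.0002 0.0144] turn [-0.0005 -0.0023  0.    ]
[256.861  374.8259]
```

View pics/s6c.png

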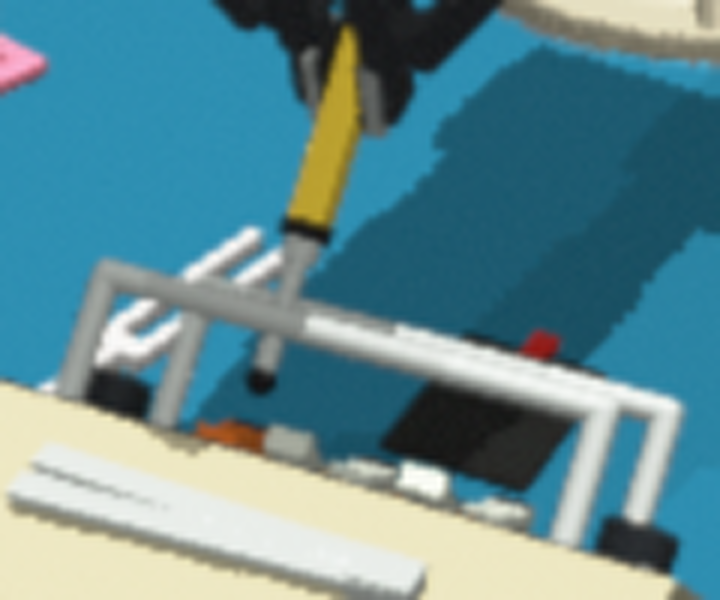

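View pics/w6c.png

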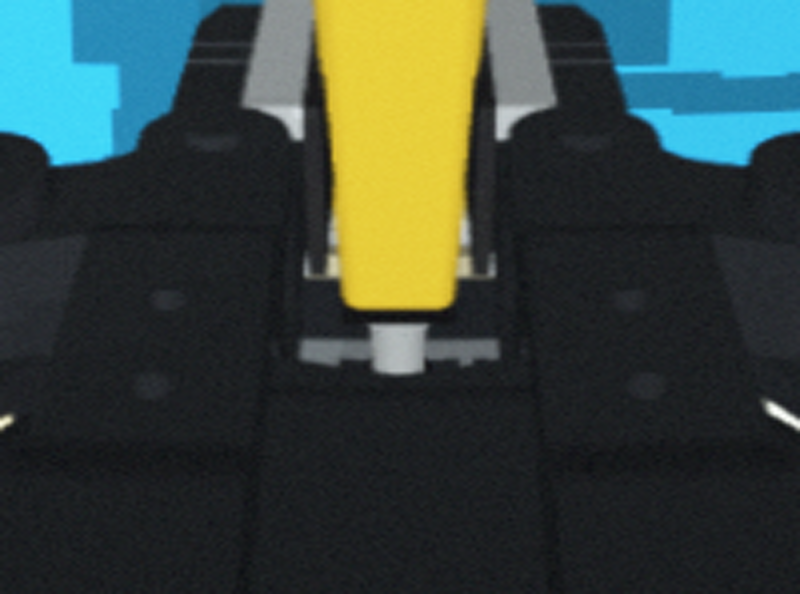

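View pics/top6.png

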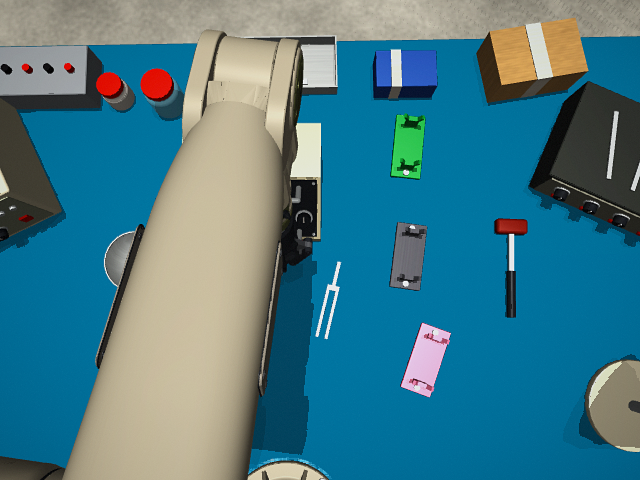

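```bash
python3 - <<'E'
from h import *
t=cv2.imread("pics/scene6.png")
big=cv2.resize(t[245:285,340:400],None,fx=12,fy=12,interpolation=cv2.INTER_CUBIC)
for s,h,col in ((-3,5,(255,0,255)),(31,10,(0,255,0))):
    for y in (-48-7.25,-48+7.25,-24-7.25,-24+7.25):
        u=(proj("scene",panel(s,y,h))[0]-[340,245]+.5)*12; cv2.drawMarker(big,tuple(int(round(a)) for a in u),col,0,12,1)
cv2.imwrite("pics/s6d.png",big)
E
```

```text
(no output)
```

View pics/s6d.png

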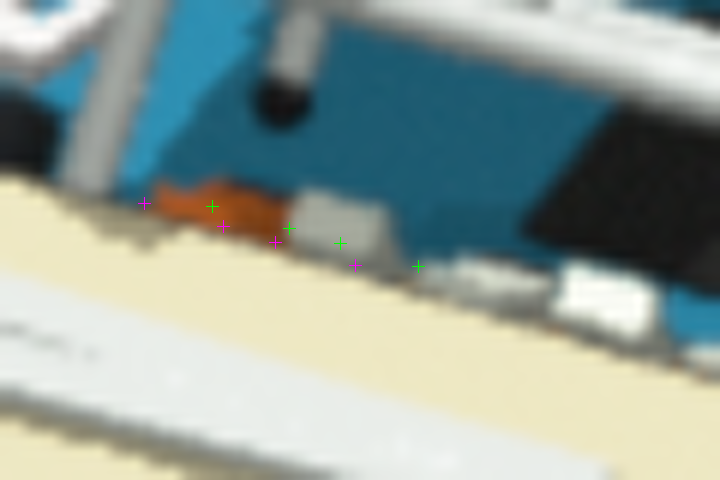

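{"name": "drive_tool", "arguments": {"moves": [[[0.0008, 0, 0.0018, 0, -0.001, 0, 255], [0.0016, 0, 0.0036, 0, -0.002, 0, 255], [0.0024, 0, 0.0054, 0, -0.002, 0, 255], [0.0032, 0, 0.0072, 0, -0.002, 0, 255], [0.0036, 0, 0.009, 0, -0.002, 0, 255]]]}}

```text
clock: 8.75
tcp_pos: [0.4666, 0.0037, 0.1444]
orientation: [0.572, 0.008, 0.82, -0.006]
wrist_force: [0.1, -0.3, -0.6]
finger_gap: 0.0127
```

```bash
cat > st.py <<'E'
from h import *
p,R,s=pose(); tip=p+R@TIP; v=Rz(-C0[2])@(tip-[C0[0],C0[1],0])*1000-[-50,0,80]
print("s,y,n",v@dd,v[1],v@nn,"F",s["wrist_force"],"Fn",s["wrist_force"]@(Rz(C0[2])@nn))
cmd(*press(8)); cmd(*press(4))
E
python3 st.py
```

```text
s,y,n 26.262563578580828 -48.23288846722112 16.53042346141284 F [ 0.1256 -0.3334 -0.6394] Fn -0.5640106915664489
clock 8.75 tcp [0.4666 0.0037 0.1444] F [ 0.1256 -0.3334 -0.6394] gap 0.012739349948024748
shift [0.0041 0.0002 0.0075] turn [-0.0006 -0.0001  0.0001]
clock 8.75 tcp [0.4666 0.0037 0.1444] F [ 0.1256 -0.3334 -0.6394] gap 0.012739349948024748
shift [0.006  0.0002 0.011 ] turn [-0.0006 -0.0001  0.0001]
```

{"name": "drive_tool", "arguments": {"moves": [[[0.0003, 0, 0.0006, 0, 0, 0, 255], [0.0006, 0, 0.0012, 0, 0, 0, 255], [0.0009, 0, 0.0018, 0, 0, 0, 255], [0.0012, 0, 0.0024, 0, 0, 0, 255], [0.0014, 0, 0.0027, 0, 0, 0, 255]]]}}

```text
clock: 9.38
tcp_pos: [0.468, 0.0037, 0.1425]
orientation: [0.571, 0.008, 0.821, -0.006]
wrist_force: [-2.7, -0.7, 4.2]
finger_gap: 0.0127
```

```bash
python3 st.py
```

```text
s,y,n 26.672655559348293 -48.209130661218616 14.176261154325758 F [-2.6857 -0.672   4.2324] Fn 4.931033312136702
clock 9.375 tcp [0.468  0.0037 0.1425] F [-2.6857 -0.672   4.2324] gap 0.012727143598051327
shift [0.0028 0.0002 0.0056] turn [-0.0005 -0.0014  0.0001]
clock 9.375 tcp [0.468  0.0037 0.1425] F [-2.6857 -0.672   4.2324] gap 0.012727143598051327
shift [0.0046 0.0002 0.0091] turn [-0.0005 -0.0014  0.0001]
```

{"name": "drive_tool", "arguments": {"moves": [[[0.0003, 0, 0.0006, 0, 0, 0, 255], [0.0006, 0, 0.0012, 0, 0, 0, 255], [0.0009, 0, 0.0018, 0, 0, 0, 255], [0.0012, 0, 0.0024, 0, 0, 0, 255], [0.0014, 0, 0.0027, 0, 0, 0, 255]]]}}

```text
clock: 10.0
tcp_pos: [0.4711, 0.0036, 0.1398]
orientation: [0.572, 0.008, 0.82, -0.006]
wrist_force: [-0.9, -0.2, -0.1]
finger_gap: 0.0132
```

```bash
python3 st.py
```

```text
s,y,n 26.015796931891042 -48.2599220724429 10.150495153403014 F [-0.9236 -0.2488 -0.0622] Fn 0.5678148228778374
clock 10.0 tcp [0.4711 0.0036 0.1398] F [-0.9236 -0.2488 -0.0622] gap 0.013195400277061477
shift [0.0013 0.0002 0.0017] turn [-0.0006  0.0005  0.    ]
clock 10.0 tcp [0.4711 0.0036 0.1398] F [-0.9236 -0.2488 -0.0622] gap 0.013195400277061477
shift [0.0032 0.0002 0.0053] turn [-0.0006  0.0005  0.    ]
```

{"name": "drive_tool", "arguments": {"moves": [[[0.0001, 0, 0.0002, 0, 0, 0, 255], [0.0002, 0, 0.0004, 0, 0, 0, 255], [0.0003, 0, 0.0006, 0, 0, 0, 255], [0.0004, 0, 0.0007, 0, 0, 0, 255], [0.0004, 0, 0.0008, 0, 0, 0, 255]]]}}

```text
clock: 10.62
tcp_pos: [0.4712, 0.0036, 0.1393]
orientation: [0.572, 0.008, 0.82, -0.006]
wrist_force: [-4.7, 0.4, 5.5]
finger_gap: 0.0129
```

```bash
python3 st.py; python3 - <<'E'
from h import *
cv2.imwrite("pics/s7.png",cv2.resize(cams.read_camera("scene")[245:285,340:400],None,fx=12,fy=12,interpolation=cv2.INTER_CUBIC))
E
```

```text
s,y,n 26.291269738350366 -48.23100826217986 9.724734321165842 F [-4.6604  0.4487  5.503 ] Fn 7.212422120075988
clock 10.625 tcp [0.4712 0.0036 0.1393] F [-4.6604  0.4487  5.503 ] gap 0.01294975658025031
shift [0.0009 0.0002 0.0015] turn [-0.0006 -0.0004  0.    ]
clock 10.625 tcp [0.4712 0.0036 0.1393] F [-4.6604  0.4487  5.503 ] gap 0.01294975658025031
shift [0.0028 0.0002 0.005 ] turn [-0.0006 -0.0004  0.    ]
```

View pics/s7.png

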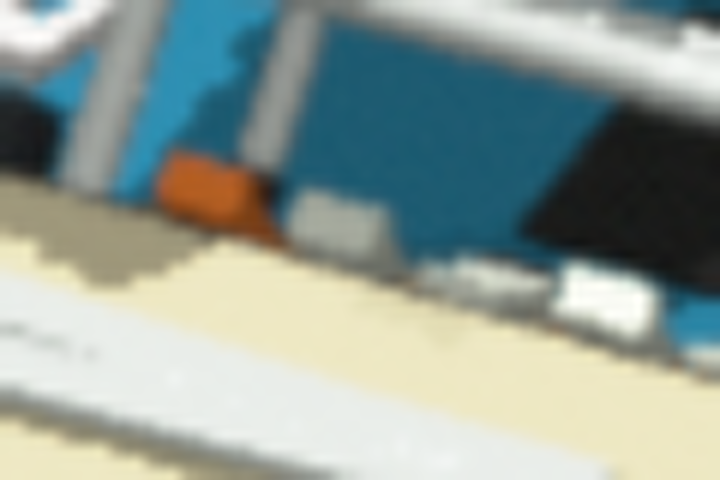

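The rocker has clicked over: at (215,190) its upper end now stands up like the white "on" ones, and the tip bears on the stop at about 7 N. I'll retract along the stylus axis.

{"name": "drive_tool", "arguments": {"moves": [[[-0.004, 0, -0.007, 0, 0, 0, 255], [-0.01, 0, -0.019, 0, 0, 0, 255], [-0.02, 0, -0.038, 0, 0, 0, 255], [-0.031, 0, -0.06, 0, 0, 0, 255], [-0.047, 0, -0.088, 0, 0, 0, 255]]]}}

```text
clock: 11.3
tcp_pos: [0.4038, 0.0051, 0.2152]
orientation: [0.572, 0.008, 0.82, -0.006]
wrist_force: [0.4, -0.2, 0.4]
finger_gap: 0.0128
```

```bash
python3 - <<'E'
from h import *
p,R,s=pose(); tip=p+R@TIP; v=Rz(-C0[2])@(tip-[C0[0],C0[1],0])*1000-[-50,0,80]; print(v@dd,v[1],v@nn)
cmd(HP+[0,0,.18],HR)
cv2.imwrite("pics/s8.png",cv2.resize(cams.read_camera("scene")[150:290,320:440],None,fx=5,fy=4.2,interpolation=cv2.INTER_CUBIC))
E
```

```text
25.58377986900544 -48.214121912163804 111.13537242887881
clock 11.3 tcp [0.4038 0.0051 0.2152] F [ 0.3519 -0.2178  0.3865] gap 0.012843555112152646
shift [-0.0356 -0.2524  0.0963] turn [ 0.1352 -0.8536 -0.0109]
```

View pics/s8.png

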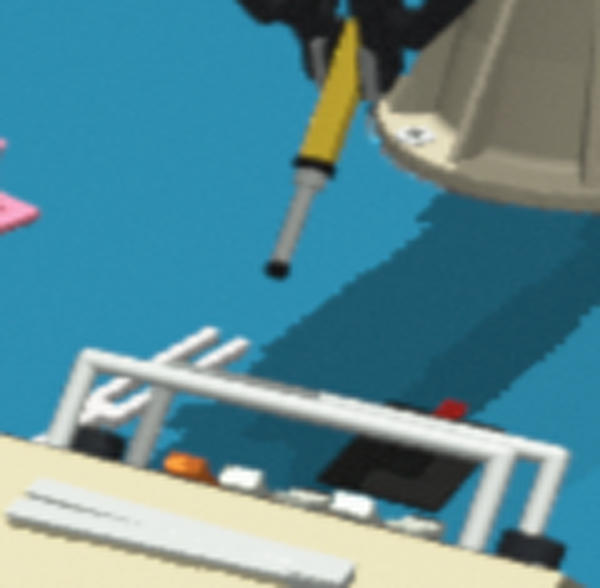

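{"name": "drive_tool", "arguments": {"moves": [[[-0.02, -0.05, 0, 0.02, -0.1, 0, 255], [-0.035, -0.1, 0.01, 0.05, -0.28, 0, 255], [-0.045, -0.15, 0.03, 0.08, -0.46, 0, 255], [-0.045, -0.2, 0.06, 0.11, -0.65, -0.01, 255], [-0.0356, -0.2524, 0.0963, 0.135, -0.82, -0.011, 255]]]}}

```text
clock: 11.98
tcp_pos: [0.4997, -0.2498, 0.2233]
orientation: [0.852, 0.036, 0.517, -0.068]
wrist_force: [1.4, -0.6, -1.4]
finger_gap: 0.0134
```

```bash
python3 - <<'E'
from h import *
cmd(HP+[0,0,.1],HR)
E
```

```text
clock 11.975 tcp [ 0.4997 -0.2498  0.2233] F [ 1.3827 -0.6289 -1.4302] gap 0.013395397416554352
shift [ 0.0785  0.0014 -0.0394] turn [ 0.0027 -0.021   0.0062]
```

{"name": "drive_tool", "arguments": {"moves": [[[0.02, 0.001, -0.01, 0.002, -0.015, 0.004, 255], [0.045, 0.001, -0.023, 0.003, -0.021, 0.006, 255], [0.0785, 0.0014, -0.0394, 0.003, -0.021, 0.006, 255], [0.0785, 0.0014, -0.0394, 0.003, -0.021, 0.006, 255], [0.0785, 0.0014, -0.0394, 0.003, -0.021, 0.006, 255]]]}}

```text
clock: 12.6
tcp_pos: [0.5017, -0.2498, 0.1371]
orientation: [0.858, 0.038, 0.507, -0.066]
wrist_force: [0.2, -0.3, -0.2]
finger_gap: 0.0129
```

```bash
python3 - <<'E'
from h import *
cmd(HP+[0,0,.03],HR);cmd(HP,HR)
p,R,_=pose()
t=cams.read_camera("scene"); wr=cams.read_camera("wrist"); cv2.imwrite("pics/w9.png",wr)
for X in (p+R@(GT+RST@[-.06,0,.007]),p+R@(GT+RST@[.06,0,0]),p+R@(GT+RST@[.06+STICK-.0055,0,0])):
    u=proj("scene",X)[0]; cv2.drawMarker(t,tuple(int(round(a)) for a in u),(255,0,255),0,5,1)
cv2.imwrite("pics/s9.png",cv2.resize(t[150:280,210:330],None,fx=5,fy=4.4,interpolation=cv2.INTER_CUBIC))
E
```

```text
clock 12.6 tcp [ 0.5017 -0.2498  0.1371] F [ 0.1621 -0.2647 -0.1777] gap 0.012937074118862012
shift [ 0.0624  0.0005 -0.0351] turn [0.0003 0.0016 0.001 ]
clock 12.6 tcp [ 0.5017 -0.2498  0.1371] F [ 0.1621 -0.2647 -0.1777] gap 0.012937074118862012
shift [ 0.0887  0.0006 -0.0495] turn [0.0003 0.0016 0.001 ]
```

View pics/s9.png

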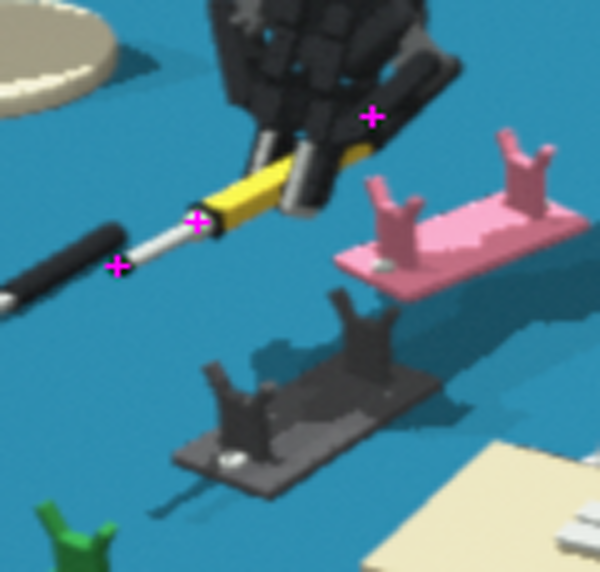

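View pics/w9.png

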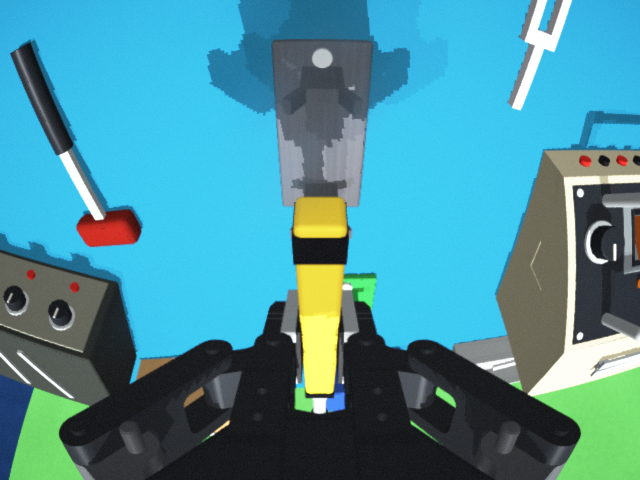

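{"name": "drive_tool", "arguments": {"moves": [[[0.02, 0, -0.011, 0, 0.001, 0, 255], [0.04, 0, -0.022, 0, 0.001, 0, 255], [0.055, 0.0005, -0.031, 0, 0.001, 0.001, 255], [0.0624, 0.0005, -0.0351, 0, 0.001, 0.001, 255], [0.0624, 0.0005, -0.0351, 0, 0.001, 0.001, 255]]]}}

```text
clock: 13.32
tcp_pos: [0.5022, -0.2503, 0.0668]
orientation: [0.859, 0.037, 0.507, -0.066]
wrist_force: [-0.4, -0.6, -0.1]
finger_gap: 0.0127
```

```bash
python3 - <<'E'
from h import *
cmd(HP,HR)
E
```

```text
clock 13.325 tcp [ 0.5022 -0.2503  0.0668] F [-0.4086 -0.6377 -0.0519] gap 0.012694062102302731
shift [ 0.0268  0.0008 -0.0161] turn [0.0012 0.0027 0.0011]
```

{"name": "drive_tool", "arguments": {"moves": [[[0.008, 0.0008, -0.005, 0.001, 0.003, 0.001, 255], [0.015, 0.0008, -0.009, 0.001, 0.003, 0.001, 255], [0.02, 0.0008, -0.012, 0.001, 0.003, 0.001, 255], [0.0235, 0.0008, -0.014, 0.001, 0.003, 0.001, 255], [0.0258, 0.0008, -0.0155, 0.001, 0.003, 0.001, 255]]]}}

```text
clock: 13.95
tcp_pos: [0.5011, -0.2493, 0.0363]
orientation: [0.858, 0.038, 0.508, -0.066]
wrist_force: [0.5, -0.3, -0.6]
finger_gap: 0.013
```

```bash
python3 - <<'E'
from h import *
cmd(HP,HR)
E
```

```text
clock 13.95 tcp [ 0.5011 -0.2493  0.0363] F [ 0.5237 -0.3041 -0.5618] gap 0.012977707604114194
shift [ 0.0007 -0.     -0.0003] turn [ 0.0001 -0.0007 -0.0001]
```

Less than 1 mm above home. I'll ease down and release.

{"name": "drive_tool", "arguments": {"moves": [[[0.0007, 0, -0.0004, 0, 0, 0, 255], [0.0007, 0, -0.0004, 0, 0, 0, 255], [0.0007, 0, -0.0004, 0, 0, 0, 200], [0.0007, 0, -0.0004, 0, 0, 0, 120], [0.0007, 0, -0.0004, 0, 0, 0, 0]]]}}

```text
clock: 14.58
tcp_pos: [0.5013, -0.2495, 0.0357]
orientation: [0.858, 0.038, 0.508, -0.066]
wrist_force: [0.5, 0.7, 0.8]
finger_gap: 0.0541
```

{"name": "drive_tool", "arguments": {"moves": [[[0, 0, 0, 0, 0, 0, 0], [0, 0, 0, 0, 0, 0, 0], [0, 0, 0, 0, 0, 0, 0], [0, 0, 0, 0, 0, 0, 0], [0, 0, 0, 0, 0, 0, 0]]]}}

```text
clock: 15.2
tcp_pos: [0.5012, -0.2494, 0.0356]
orientation: [0.858, 0.038, 0.508, -0.066]
wrist_force: [0.9, -0.7, -0.5]
finger_gap: 0.0858
```

```bash
python3 - <<'E'
from h import *
cmd(HP+[0,0,.15],HR)
cv2.imwrite("pics/w10.png",cams.read_camera("wrist"))
E
```

```text
clock 15.2 tcp [ 0.5012 -0.2494  0.0356] F [ 0.9014 -0.7225 -0.4916] gap 0.08580943913291302
shift [-0.1314 -0.0003  0.072 ] turn [ 0.0002 -0.0004  0.    ]
```

View pics/w10.png

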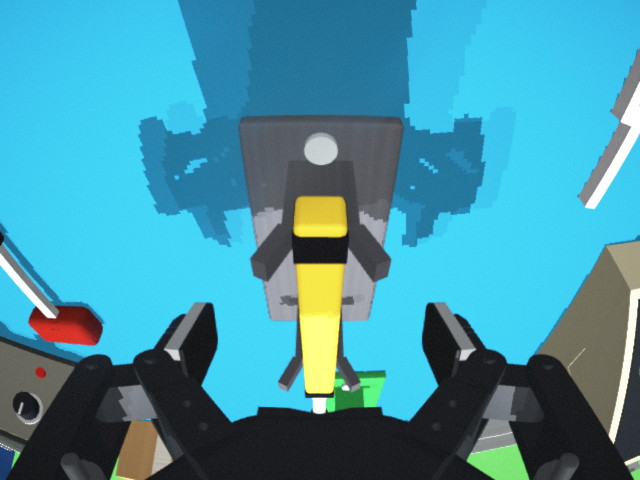

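The stylus lies in both notches and the fingers are open. I'll lift away straight up, then move back.

{"name": "drive_tool", "arguments": {"moves": [[[-0.02, 0, 0.011, 0, 0, 0, 0], [-0.05, 0, 0.027, 0, 0, 0, 0], [-0.09, 0, 0.049, 0, 0, 0, 0], [-0.13, 0, 0.071, 0, 0, 0, 0], [-0.17, 0, 0.04, 0, 0, 0, 0]]]}}

```text
clock: 15.88
tcp_pos: [0.4578, -0.2441, 0.2085]
orientation: [0.859, 0.035, 0.506, -0.066]
wrist_force: [-1.4, 0.4, 0.5]
finger_gap: 0.0854
```

{"name": "drive_tool", "arguments": {"moves": [[[0, 0, -0.04, 0, 0, 0, 0], [0, 0, -0.08, 0, 0, 0, 0], [-0.03, 0, -0.12, 0, 0, 0, 0], [-0.03, 0, -0.12, 0, 0, 0, 0], [-0.03, 0, -0.12, 0, 0, 0, 0]]]}}

```text
clock: 16.5
tcp_pos: [0.34, -0.2274, 0.177]
orientation: [0.86, 0.035, 0.505, -0.067]
wrist_force: [-0.1, -0.3, 0.5]
finger_gap: 0.0853
```

```bash
python3 - <<'E'
from h import *
p,R,s=pose(); print(p,s["qvel"])
t=cams.read_camera("top"); cv2.imwrite("pics/t11.png",t); sc=cams.read_camera("scene")
a=cv2.resize(t[190:300,380:450],None,fx=5,fy=5,interpolation=cv2.INTER_CUBIC); b=cv2.resize(sc[205:290,225:400],None,fx=2.5,fy=2.5,interpolation=cv2.INTER_CUBIC)
c=cv2.resize(t[190:260,210:310],None,fx=4,fy=4,interpolation=cv2.INTER_CUBIC)
o=np.zeros((550,800,3),np.uint8); o[:550,:350]=a; o[:212,360:360+437]=b[:212]; o[220:500,360:760]=c
cv2.imwrite("pics/f11.png",o)
E
```

```text
[ 0.34   -0.2274  0.177 ] [ 0.0242  0.0189  0.0112 -0.0032  0.0001 -0.0018]Traceback (most recent call last):
  File "<stdin>", line 6, in <module>
ValueError: could not broadcast input array from shape (212,438,3) into shape (212,437,3)
```

View pics/t11.png

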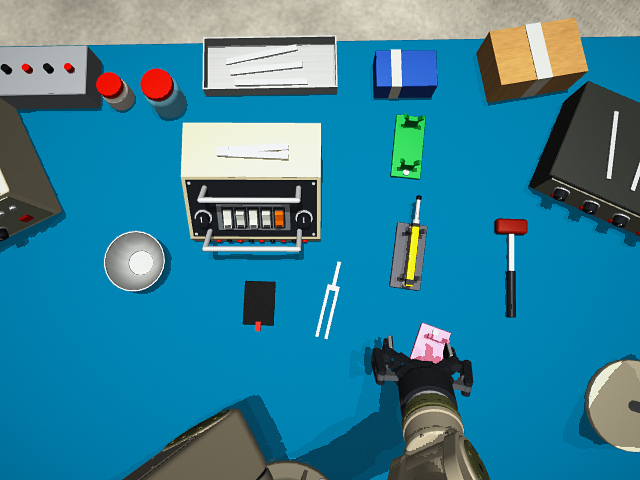

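```bash
python3 - <<'E'
from h import *
t=cv2.imread("pics/t11.png"); sc=cams.read_camera("scene"); t0=cv2.imread("pics/top0.png")
o=np.zeros((550,800,3),np.uint8); o[:,:350]=cv2.resize(t[190:300,380:450],(350,550),interpolation=cv2.INTER_CUBIC); o[:200,360:790]=cv2.resize(sc[205:290,225:400],(430,200),interpolation=cv2.INTER_CUBIC)
o[220:500,360:760]=cv2.resize(t[190:260,210:310],(400,280),interpolation=cv2.INTER_CUBIC)
cv2.imwrite("pics/f11.png",o)
E
```

```text
(no output)
```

View pics/f11.png

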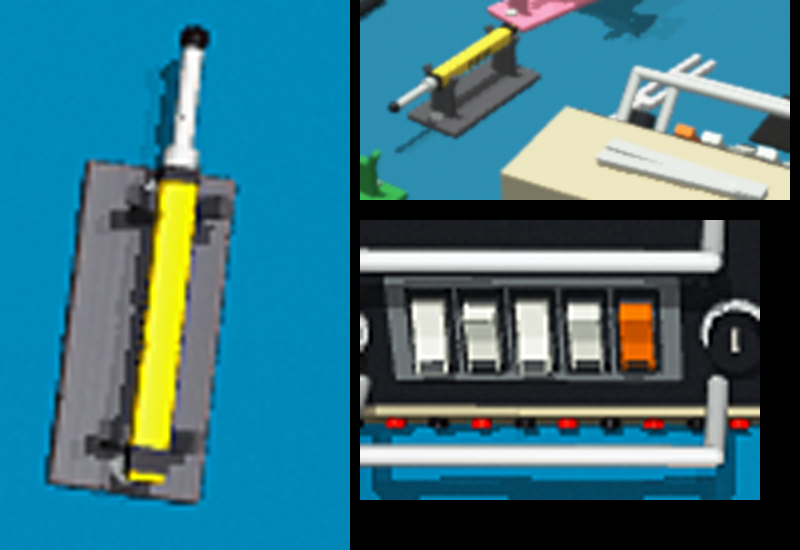

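```bash
python3 - <<'E'
from workcell import env
print(env.hand_in())
E
```

```text
the job is handed in; nothing more can be done
None
```

I took the stylus from the grey rest and pushed the orange rocker square to the panel. I felt contact at about 5 N; the force then fell away as it snapped, and the tip bore on the stop at about 7 N. I then laid the stylus back in both notches, opened the gripper and drew the arm clear. The job was handed in at about 16.6 s; hand-in gives no verdict.

**Last checks (top and scene pictures):**
- **Rockers:** the orange one shows the same look as the white ones that are on, and the four white ones look as they did at the start.
- **Stylus:** it lies where it was, to within about a pixel (roughly 2 mm), with its tip the same way.
- **Bystanders:** they show no movement in the top view.

**One disagreement:** when I gripped the stylus, the camera-based position of the rest and the gripper differed by about 2 mm sideways. I returned to the gripper pose recorded at the grasp, so the lay-back did not depend on it. No check failed.

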